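Scale check: fetch the check weight from behind the ingredient containers

TASK

The bench scale is due for its check. First move the round tub, the square canister and the shaker out of the steel stand and stand all three on the empty side tray; then take the check weight from the back of the stand and set it upright in the middle of the scale's pan; only then put each container back on the very spot in the stand where it stood at the start. Keep all four upright throughout and leave the thermometer handset, the empty cup and the spoon alone.

Things in the scene. Friction and masses are not known exactly. Their poses are not given: they have to be found in the camera images.
- tub: Round white plastic tub with flush lid, a plain cylinder 62 mm in diameter and 100 mm high, 0.15-0.31 kg, loose. Stands in the front row of the stand at the start. Origin: centre of its underside; z up.
- canister: Square white plastic canister with grey lid, 54 x 54 mm and 115 mm high, straight sides, 0.18-0.36 kg, loose. Stands in the front row of the stand. Origin: centre of its underside; z up, x and y square to its side faces.
- shaker: Round metal shaker, a plain cylinder 50 mm in diameter up to 100 mm height with a low perforated dome on top, 119 mm high in all, 0.17-0.34 kg, loose. Stands in the front row of the stand. Origin: centre of its underside; z up.
- weight: Stainless check weight, 0.5 kg, loose: cylinder 38 mm in diameter up to 46 mm height, above it a neck and a knob 24 mm in diameter, 66 mm high in all. Stands in the stand behind (on the far side of) the front row, alone there. Origin: centre of its underside; z up.
- stand: Fixed steel stand: base plate 170 x 330 mm (x, y), 8 mm thick, carrying the containers and the weight; open at the front (-x, towards the robot); upstands 4 mm thick, top 48 mm above the worktop, at the back and both sides. Containers in a row along y near x = -42 mm, some 108 mm apart, in varying order; weight near x = +30 mm. Origin: centre of its underside, on the worktop; z up.
- tray: Fixed low aluminium side tray, empty at the start, 340 x 160 mm outside (x, y), rim 15 mm high and 4 mm thick, floor 4 mm above the worktop; room for three containers in a row along its x, 90 mm apart. On the robot's left or right. Origin: centre of its underside, on the worktop; x along its length, z up.
- scale_pan (a point): Centre of the top face of the round steel pan, 130 mm in diameter, of the fixed white bench scale (body 200 x 170 mm); the pan does not give. It lies 55 mm above the worktop. On the robot's left or right, on the other side from the tray. z up.
- handset: Bystander: white thermometer handset, 55 x 120 x 28 mm, lying between robot and stand. Origin: centre of its underside; its y along its length.
- cup: Bystander: empty open white cup, 90 mm in diameter at the rim, 75 mm high, beyond the stand. Origin: centre of its underside; z up.
- spoon: Bystander: steel spoon lying on the worktop beyond the stand. Origin: on the worktop under it; its x along its length.
There are look-alikes about, which are no part of the job. Leave any brown or green look-alike of the canister alone.

How it is judged:
By the outcome, as a careful person would: the job done as asked, in the order asked, and still so for the second after the job is handed in, with the robot touching nothing.
It also fails if it takes over 136 s, if anything falls off the work surface, if the arm or the gripper's body presses on something with over 40 N, if the wrist force passes 120 N, or if a joint passes its speed limit or range.

ROBOT

A 7-joint arm with a two-finger parallel gripper is mounted at the origin on the work surface. World frame = base frame: x ahead of the robot, y to its left, z up, the work surface at z = 0. Lengths are in m, angles in rad, forces in N, time in s.
With the tool pointing down it reaches from about 0.35 to 0.9 m from the base axis. Payload 8.1 kg.
Tool frame: the origin (TCP) lies at the very end of the fingers, on their centre line; the grasp point (between the pads) lies 19 mm behind it (grasp_offset is the distance from the TCP to the grasp point, in m); z points along the fingers, y is the line along which they close (so a half turn about z gives the same grasp; the last joint's range is limited). The gripper opens to 92 mm and grips with 3 to 60 N. Pads are 19 mm wide; open, the fingers measure 130 mm over their backs; the gripper's body (75 mm by 190 mm) begins 47 mm behind the grasp point.
Start: joints at [-1.437, 0.434, 0.025, 1.573, -0.012, 1.134, -0.075], TCP at [0.147, 0.608, 0.227] pointing down, gripper open.
Joint ranges: [-2.62, 2.62], [-0.44, 2.09], [-1.27, 1.32], [0.08, 2.57], [-1.32, 4.46], [0.12, 2], [-2.74, 2.74]. Speed limits (rad/s): [2.22, 2.22, 3.01, 3.01, 3.14, 3.14, 3.14].

INTERFACE

Orientations are given as a rotation vector (axis times angle).
In Python, from cell import observe, get_image, camera_params, sign_off, silhouettes, grasp_offset gives the robot as it stands. The module is installed in compiled form; this text tells all that it offers.
- The arm moves only by the tool jog_arm, never from a script. Its argument "motion" is a list that holds one entry, the list of rows, each a list of 7 numbers: the shift along the tool's x, y, z in m, then the turn, a rotation vector about the tool's x, y, z in rad, then the closure, from -1 (fully open) to 1 (shut), so that 0 is half open. In form: [[[dx, dy, dz, wx, wy, wz, hand], ...]]. A call has 1 to 10 rows; each row is the pose to reach, as a shift and turn from the pose commanded when the call began, along the tool's axes at that moment; what a row does not reach only later rows make up. A row lasts 1/12 s, in which the tool goes at most 41.7 mm and 7.16 degrees, less where a joint would pass 70% of its speed; a pose out of reach is approached as far as the arm can. A call with a gripper value outside its range is refused whole. The fingers move at their own pace and stop on an object; "force" is the grip in N (left out, the last holds). Time passes only in rows, so rows that repeat a pose let the fingers close. It gives the time, the measured TCP pose, the force, the opening and the grip force at its end, in the units of the state.
- observe(): the state, without advancing time (a new reading comes with each control period).
- get_image(name): name is "scene" or "top" or "wrist"; returns the picture (480x640x3 uint8, red, green, blue); there is no depth.
- camera_params(name): a dict with "vertical_fov" (degrees; the focal length in pixels is half the picture's height over the tangent of half this angle, whatever the lens; pixels are square), "cx", "cy" (the principal point, pixels), "T" (4x4, takes a point from camera to world coordinates). Camera axes: x right, y down, z forward; pixel columns grow to the right and rows downward; lengths in m; the calibration is good to about 2 mm. A picture is of the moment at which its call begins: read the wrist's pose just before it. camera_params takes no time and is no camera call; for the wrist camera it gives the pose at the moment of the call.
- sign_off(): hands the job in; it is judged then, once.
Trained networks look in the newest picture that a camera, given by its name, has taken for a name from the list of things; names that differ only in an ending like _2 or _b are one class to them, and where a whole thing is asked for, a point or a joint stands for the part that bears it (a point fixed in the world has none). Each returns a list of dicts, best first, with "p" (0 to 1); they miss things now and then, are a little off and sometimes report something else, mostly with a low value. They report only what shows in the picture. A call takes as long as a camera call. They do not tell look-alikes from the thing itself.
- silhouettes(query, camera): "mask" (480x640 bool, what is visible of it) and "pixel" ([column, row] in pixels, amid what is visible of it).
The state is a dict: "clock": time; "joints": joint angles; "dq": joint speeds; "joint_efforts": joint torques, N m; "position": TCP position; "ee_rot": TCP orientation; "force": force on the tool from outside, world axes, zero at the start; "ft_torque": the same for the moment, N m; "width": opening from 0.0 (shut) to 1.0 (fully open); "gripper_force": force on a finger pad.
Only numpy, scipy, OpenCV 4.12 (cv2) and the standard library are available. Lean on these libraries where they do the work, as an engineer would, in place of code of your own. Each camera call takes 0.05 s, during which the arm holds its last target. There are 200 camera calls.

## Working session

There is one attempt and no reset: what is moved stays moved. The work goes in short steps, Python scripts to look and compute and a tool call to move; the robot and the scene stay as the last step left them, time stands still between calls to the robot, and variables do not carry over. Pictures are saved under pics/ and viewed, at most 14 in all, crops included, and the job is handed in when it is done.

Besides the shell and the picture viewer there is one more tool, called after "Emit:" as a command line: name --argument value ..., lists and objects as JSON in quotes. jog_arm: Moves the arm, as the interface text tells. Its arguments: {"type":"object","properties":{"motion":{"type":"array"},"force":{"type":"number"}},"required":["motion"]}

```bash
mkdir -p pics
python3 - <<'E'
from cell import *
import cv2,numpy as np
s=observe();print({k:np.round(s[k],3) for k in s},grasp_offset if not callable(grasp_offset) else grasp_offset())
for n in("scene","top"):
    cv2.imwrite(f"pics/{n}0.png",get_image(n)[...,::-1]);p=camera_params(n);print(n,p["vertical_fov"],p["cx"],p["cy"],np.round(p["T"],3).tolist())
    for q in "tub canister shaker weight stand tray scale_pan handset cup".split():
        try:
            for d in silhouettes(q,n)[:4]: print(q,round(d["p"],2),np.round(d["pixel"]),d["mask"].sum())
        except Exception as e: print(q,e)
E
```

```text
{'clock': np.float64(0.0), 'joints': array([-1.437,  0.435,  0.025,  1.574, -0.012,  1.134, -0.075]), 'dq': array([ 0.001,  0.   ,  0.   , -0.   , -0.002, -0.001,  0.001]), 'joint_efforts': array([-0.0000e+00, -6.6787e+01,  9.8500e-01, -3.1446e+01, -6.1000e-02,
        4.3000e-02,  0.0000e+00]), 'position': array([0.147, 0.607, 0.226]), 'ee_rot': array([-3.71e-01, -3.12e+00,  3.00e-03]), 'force': array([-0.197,  0.569,  0.371]), 'ft_torque': array([-0.011,  0.023, -0.002]), 'gripper_force': np.float64(0.0), 'width': np.float64(1.0)} 0.0188
scene 57.2962325725198 315.8877023539696 239.27345451758117 [[-0.577, 0.549, -0.604, 1.095], [0.816, 0.394, -0.422, 0.396], [0.006, -0.737, -0.676, 0.668], [0.0, 0.0, 0.0, 1.0]]
tub 0.93 [361. 239.] 1544
canister 0.94 [338. 176.] 1119
canister 0.87 [316. 214.] 1602
canister 0.79 [286. 163.] 1104
shaker 0.74 [274. 207.] 1111
weight 0.84 [298. 251.] 499
stand 0.55 [309. 257.] 7239
stand 0.4 [466. 324.] 13245
stand 0.22 [391. 222.] 926
tray 0.73 [465. 325.] 13208
scale_pan 0.55 [202. 192.] 4370
handset 0.64 [392. 222.] 950
top 47.97670583682907 319.6673836920318 250.43148296069467 [[0.023, -0.985, 0.174, 0.418], [-1.0, -0.025, -0.01, 0.005], [0.014, -0.173, -0.985, 0.955], [0.0, 0.0, 0.0, 1.0]]
tub 0.96 [258. 296.] 1368
canister 0.77 [351. 385.] 1406
canister 0.76 [438. 380.] 1819
canister 0.64 [324. 296.] 1409
shaker 0.86 [386. 283.] 1022
shaker 0.66 [326. 265.] 15277
weight 0.75 [323. 249.] 421
weight 0.52 [468. 167.] 1309
weight 0.36 [127. 292.] 18231
stand 0.91 [322. 267.] 15524
tray 0.98 [127. 292.] 18382
scale_pan 0.64 [510. 286.] 11784
handset 0.57 [262. 380.] 2363
cup 0.74 [189. 137.] 2333
```

View pics/scene0.png

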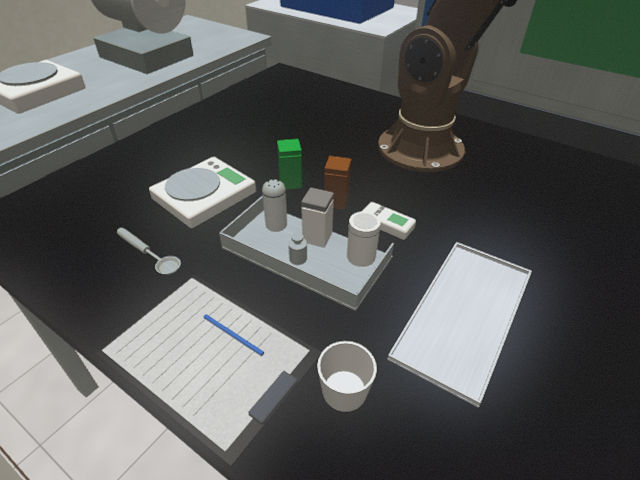

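View pics/top0.png

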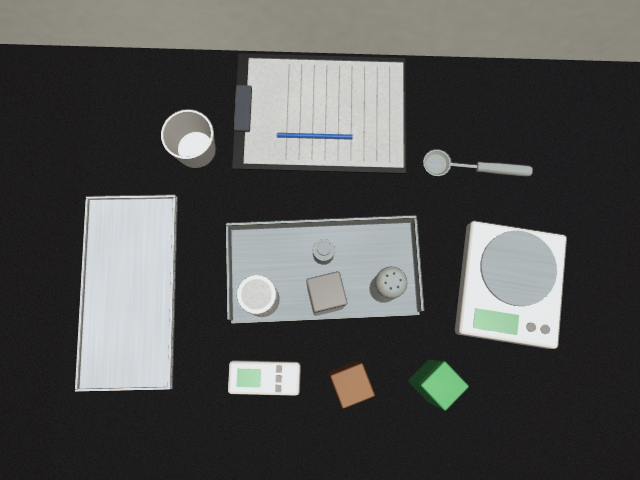

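The pictures show the stand's front row from the left as tub (258,296), square white canister (326,292) and shaker (391,282), all in the top view. The weight is at (323,250), the tray on the left at (127,292) and the pan on the right at (519,268).

**What could be mistaken (top view):**
- Canister: white with grey lid in the stand (326,292), brown (352,385) and green (440,385). I choose the white one in the stand.
- Weight: the steel knob piece in the stand (323,250). The spoon bowl (437,163) is not it.
- Tub: the white one with a lid in the stand (258,296). The cup (188,138) is not it.

```bash
cat > h.py <<'E'
from cell import *
import cv2,numpy as np
from scipy.optimize import minimize
from scipy.spatial.transform import Rotation as R
a=np.linspace(0,2*np.pi,48,endpoint=False);C=np.c_[np.cos(a),np.sin(a)]
def cyl(*rz): return np.vstack([np.c_[C*r,np.full(48,z)] for r,z in rz])
S=np.array([[1,1],[1,-1],[-1,-1],[-1,1]])
def box(w,d,h): return np.vstack([np.c_[S*[w/2,d/2],np.full(4,z)] for z in(0,h)])
M=dict(tub=cyl((.031,0),(.031,.1)),canister=box(.054,.054,.115),shaker=cyl((.025,0),(.025,.1),(.012,.118)),
 weight=cyl((.019,0),(.019,.046),(.012,.066)),tray=box(.34,.16,.015))
def cam(n):
    p=camera_params(n);return p,240/np.tan(np.radians(p["vertical_fov"]/2)),np.linalg.inv(p["T"])
def proj(c,P):
    p,f,Ti=c;q=P@Ti[:3,:3].T+Ti[:3,3];return q[:,:2]/q[:,2:]*f+[p["cx"],p["cy"]]
def back(c,uv,z):
    p,f,_=c;d=p["T"][:3,:3]@[(uv[0]-p["cx"])/f,(uv[1]-p["cy"])/f,1];o=p["T"][:3,3];return o+d*(z-o[2])/d[2]
def fit(q,z0,views,x0):
    """views: list of (cam, mask); soft IoU of hull; returns x,y,yaw, IoU"""
    def cost(x):
        c,s=np.cos(x[2]),np.sin(x[2]);P=M[q]@np.array([[c,s,0],[-s,c,0],[0,0,1]])+[x[0],x[1],z0];t=0
        for cm,m in views:
            h=cv2.convexHull(proj(cm,P).astype(np.float32))
            im=np.zeros((480,640),np.uint8);cv2.fillConvexPoly(im,np.round(h*16).astype(np.int32),255,cv2.LINE_AA,4)
            im=im/255.;t+=1-np.minimum(im,m).sum()/np.maximum(im,m).sum()
        return t/len(views)
    best=None
    for y in ([x0[2]] if q!='canister' else np.radians([-30,-10,10,30])):
        r=minimize(cost,[x0[0],x0[1],y],method="Nelder-Mead",options=dict(initial_simplex=[[x0[0],x0[1],y],[x0[0]+.01,x0[1],y],[x0[0],x0[1]+.01,y],[x0[0],x0[1],y+.15]],xatol=1e-4,fatol=1e-5))
        if best is None or r.fun<best.fun: best=r
    return best.x,1-best.fun
E
cat > m.py <<'E'
from h import *
ct=cam("top");cs=cam("scene");im=get_image("top");get_image("scene")
near=dict(tub=(258,296),canister=(326,293),shaker=(388,283),weight=(323,250),tray=(127,292))
for q,z0 in dict(tub=.008,canister=.008,shaker=.008,weight=.008,tray=0).items():
    d=min(silhouettes(q,"top"),key=lambda d:np.hypot(*(np.array(d["pixel"])-near[q])))
    x0=back(ct,d["pixel"],.05);x0[2]=0
    r,i=fit(q,z0,[(ct,d["mask"])],x0);print(q,"top",np.round(r,4),round(i,3))
    uv=proj(cs,np.array([[r[0],r[1],z0+.05]]))[0]
    e=min(silhouettes(q,"scene"),key=lambda d:np.hypot(*(np.array(d["pixel"])-uv)))
    r2,i2=fit(q,z0,[(cs,e["mask"])],r);print("   scene",np.round(r2,4),round(i2,3))
for b in ((352,385),(440,385)): print("lookalike",back(ct,b,.115).round(3))
print("pan",back(ct,(519,268),.055).round(4))
g=cv2.cvtColor(im,cv2.COLOR_RGB2GRAY)[210:325,465:575]
m=((g>110)&(g<200)).astype(np.uint8);n,l,st,ce=cv2.connectedComponentsWithStats(cv2.morphologyEx(m,cv2.MORPH_OPEN,np.ones((5,5))))
k=1+st[1:,4].argmax();print(st[k],ce[k]+[465,210],back(ct,ce[k]+[465,210],.055).round(4))
T=R.from_rotvec(observe()["ee_rot"]).as_matrix();print(T.round(3))
cv2.imwrite("pics/crop.png",cv2.resize(im[210:410,220:480],None,fx=3,fy=3)[...,::-1][:600,:800])
E
python3 m.py
```

```text
tub top [0.4953 0.0947 0.2045] 0.915
   scene [0.4917 0.0913 0.5569] 0.873
canister top [ 0.5012 -0.0153  0.2163] 0.883
   scene [ 0.4968 -0.0193  0.3917] 0.906
shaker top [ 0.5203 -0.118   0.1834] 0.934
   scene [ 0.5167 -0.1221  0.1577] 0.916
weight top [ 0.5786 -0.0106  0.0413] 0.845
   scene [ 0.5774 -0.0113  0.1087] 0.853
tray top [0.507  0.3304 0.0467] 0.972
   scene [0.5048 0.3291 0.0428] 0.981
lookalike [ 0.36  -0.057  0.115]
lookalike [ 0.363 -0.191  0.115]
pan [ 0.5553 -0.3427  0.055 ]
[  15   21   77   75 4517] [518.16515386 268.01970334] [ 0.5552 -0.3413  0.055 ]
[[-0.972  0.235  0.   ]
 [ 0.235  0.972  0.   ]
 [-0.     0.    -1.   ]]
```

View pics/crop.png

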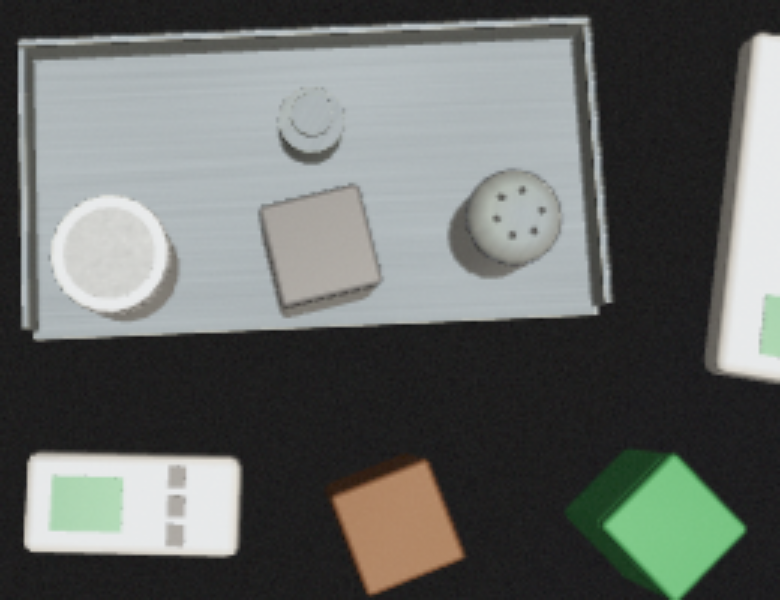

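The crop shows the chosen white canister with its grey lid (lid centre about 320,245 in the crop), turned about +15.5° in yaw. The tub is at (110,255), the shaker at (512,215) and the weight at (312,120). The brown and green canisters stand outside in front. I'll go above the row and refine with the wrist camera.

```bash
cat > go.py <<'E'
import sys
from h import *
def go(x,y,z,yaw=15.5):
    s=observe();T=R.from_rotvec(s["ee_rot"]);G=R.from_euler("z",yaw,degrees=True)*R.from_matrix([[-1,0,0],[0,1,0],[0,0,-1]])
    return T.inv().apply(np.array([x,y,z])-s["position"]).round(4).tolist(),(T.inv()*G).as_rotvec().round(3).tolist()
if __name__=="__main__":
    v=list(map(float,sys.argv[1:]));print(*go(*v))
E
python3 go.py .47 -.02 .30
```

```text
[-0.4616, -0.5342, -0.0733] [0.0, 0.0, -0.507]
```

Emit:
jog_arm --motion '[[[-0.2,-0.2,-0.073,0,0,-0.25,-1],[-0.462,-0.534,-0.073,0,0,-0.507,-1],[-0.462,-0.534,-0.073,0,0,-0.507,-1],[-0.462,-0.534,-0.073,0,0,-0.507,-1],[-0.462,-0.534,-0.073,0,0,-0.507,-1],[-0.462,-0.534,-0.073,0,0,-0.507,-1],[-0.462,-0.534,-0.073,0,0,-0.507,-1],[-0.462,-0.534,-0.073,0,0,-0.507,-1],[-0.462,-0.534,-0.073,0,0,-0.507,-1],[-0.462,-0.534,-0.073,0,0,-0.507,-1]]]'

```text
clock: 2.43
position: [0.3379, 0.2387, 0.2728]
ee_rot: [-0.423, 3.112, 0.001]
force: [0.9, -0.1, -0.8]
width: 1.0
gripper_force: 0.0
```

```bash
python3 go.py .47 -.02 .30
```

```text
[-0.0583, -0.2845, -0.0274] [0.001, 0.001, -0.0]
```

Emit:
jog_arm --motion '[[[-0.058,-0.285,-0.027,0,0,0,-1],[-0.058,-0.285,-0.027,0,0,0,-1],[-0.058,-0.285,-0.027,0,0,0,-1],[-0.058,-0.285,-0.027,0,0,0,-1],[-0.058,-0.285,-0.027,0,0,0,-1],[-0.058,-0.285,-0.027,0,0,0,-1],[-0.058,-0.285,-0.027,0,0,0,-1],[-0.058,-0.285,-0.027,0,0,0,-1],[-0.058,-0.285,-0.027,0,0,0,-1],[-0.058,-0.285,-0.027,0,0,0,-1]]]'

```text
clock: 3.27
position: [0.4692, -0.0183, 0.2991]
ee_rot: [0.422, -3.113, -0.001]
force: [0.5, 1.1, -0.6]
width: 1.0
gripper_force: 0.0
```

```bash
cat > w.py <<'E'
from h import *
cw=cam("wrist");im=get_image("wrist");cv2.imwrite("pics/w1.png",im[...,::-1])
print(observe()["position"].round(4))
g=dict(tub=(.4935,.093),canister=(.499,-.0175),shaker=(.5185,-.12),weight=(.578,-.011))
for q,p in g.items():
    uv=proj(cw,np.array([[*p,.06]]))[0];L=silhouettes(q,"wrist")
    if not L: print(q,"none",uv);continue
    d=min(L,key=lambda d:np.hypot(*(np.array(d["pixel"])-uv)))
    r,i=fit(q,.008,[(cw,d["mask"])],[*p,.27]);print(q,uv.round(),np.round(d["pixel"]),np.round(r,4),round(i,3))
E
python3 w.py
```

```text
[ 0.469  -0.0175  0.299 ]
tub [406. 252.] [409. 257.] [0.4952 0.0935 0.2491] 0.92
canister [316. 232.] [317. 238.] [ 0.5004 -0.0164  0.3023] 0.913
shaker [227. 225.] [222. 229.] [ 0.5212 -0.1196  0.2736] 0.958
weight [304. 293.] [305. 286.] [ 0.5779 -0.0115  0.4492] 0.696
```

View pics/w1.png

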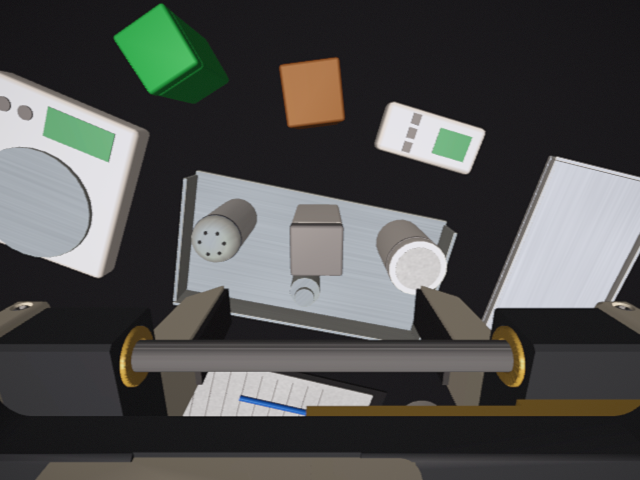

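The wrist view shows the canister's edges square to the tool, at (317,240). The shaker is at (217,238), the tub at (417,266) and the weight at (305,290), and the fits agree. I'll take the tub first.

Emit:
jog_arm --motion '[[[-0.055,0.1,0.089,0,0,0,-1],[-0.055,0.1,0.089,0,0,0,-1],[-0.055,0.1,0.089,0,0,0,-1],[-0.055,0.1,0.089,0,0,0,-1],[-0.055,0.1,0.089,0,0,0,-1],[-0.055,0.1,0.12,0,0,0,-1],[-0.055,0.1,0.16,0,0,0,-1],[-0.055,0.1,0.2,0,0,0,-1],[-0.055,0.1,0.231,0,0,0,-1],[-0.055,0.1,0.231,0,0,0,-1]]]'

```text
clock: 4.35
position: [0.4921, 0.0915, 0.0641]
ee_rot: [0.423, -3.105, 0.003]
force: [0.0, 0.2, 0.3]
width: 0.999
gripper_force: 0.0
```

```bash
python3 go.py .495 .0935 .068
```

```text
[-0.0033, 0.0012, -0.004] [-0.001, -0.008, 0.0]
```

Emit:
jog_arm --motion '[[[-0.003,0.001,-0.004,0,-0.008,0,-1],[-0.003,0.001,-0.004,0,-0.008,0,0.6],[-0.003,0.001,-0.004,0,-0.008,0,0.6],[-0.003,0.001,-0.004,0,-0.008,0,0.6],[-0.003,0.001,-0.004,0,-0.008,0,0.6],[-0.003,0.001,-0.004,0,-0.008,0,0.6],[-0.003,0.001,-0.004,0,-0.008,0,0.6],[-0.003,0.001,-0.004,0,-0.008,0,0.6],[-0.003,0.001,-0.004,0,-0.008,0,0.6]]]' --force 25

```text
clock: 5.1
position: [0.4989, 0.0946, 0.0731]
ee_rot: [-0.422, 3.104, 0.003]
force: [-1.6, 1.4, 8.0]
width: 0.669
gripper_force: 25.0
```

```bash
python3 go.py .596 .334 .21
```

```text
[-0.1588, 0.2048, -0.1353] [0.0, 0.009, -0.0]
```

Emit:
jog_arm --motion '[[[0,0,0,0,0,0,0.6],[0,0,0,0,0,0,0.6],[0,0,0,0,0,0,0.6]]]'

```text
clock: 5.35
position: [0.4989, 0.0947, 0.073]
ee_rot: [-0.422, 3.104, 0.003]
force: [-1.1, 0.5, 9.4]
width: 0.668
gripper_force: 25.0
```

```bash
python3 go.py .596 .334 .21; python3 -c "
from cell import *
s=observe();print(s['force'],s['position'],s['ee_rot'],s['joint_efforts'])"
```

```text
[-0.1588, 0.2048, -0.1354] [0.0, 0.009, -0.0]
[-1.12740904  0.54473537  9.37946087] [0.4989114  0.09465876 0.07303853] [-4.22194989e-01  3.10375689e+00  2.69215996e-03] [ 6.08869605e-01 -5.12009025e+01  4.91959155e+00 -1.96766478e+01
  1.76141057e-01 -4.67797983e-01  1.78910221e-02]
```

Emit:
jog_arm --motion '[[[0,0,-0.035,0,0,0,0.6],[0,0,-0.075,0,0.003,0,0.6],[0,0,-0.115,0,0.006,0,0.6],[0,0,-0.135,0,0.009,0,0.6],[-0.025,0.032,-0.135,0,0.009,0,0.6],[-0.05,0.064,-0.135,0,0.009,0,0.6],[-0.075,0.096,-0.135,0,0.009,0,0.6],[-0.1,0.128,-0.135,0,0.009,0,0.6],[-0.125,0.16,-0.135,0,0.009,0,0.6],[-0.15,0.192,-0.135,0,0.009,0,0.6]]]'

```text
clock: 6.18
position: [0.5906, 0.3208, 0.2081]
ee_rot: [0.423, -3.111, 0.001]
force: [1.3, 0.1, -0.9]
width: 0.669
gripper_force: 25.0
```

Emit:
jog_arm --motion '[[[-0.009,0.013,0,0,0,0,0.6],[-0.009,0.013,0,0,0,0,0.6],[-0.009,0.013,0,0,0,0,0.6],[-0.009,0.013,0,0,0,0,0.6]]]'

```text
clock: 6.52
position: [0.5956, 0.3324, 0.208]
ee_rot: [0.421, -3.111, 0.003]
force: [-0.4, -0.1, -1.4]
width: 0.67
gripper_force: 25.0
```

```bash
python3 go.py .596 .334 .069; python3 -c "
from cell import *
s=observe();print(s['force'],s['position'],s['width'])"
```

```text
[-0.0011, 0.0016, 0.139] [-0.001, -0.002, -0.001]
[-0.43135825 -0.06629301 -1.42623085] [0.59563513 0.33244966 0.20797644] 0.67041040091019
```

Emit:
jog_arm --motion '[[[0,0.001,0.04,0,0,0,0.6],[0,0.001,0.08,0,0,0,0.6],[0,0.001,0.11,0,0,0,0.6],[0,0.001,0.125,0,0,0,0.6],[0,0.001,0.132,0,0,0,0.6],[0,0.001,0.136,0,0,0,0.6],[0,0.001,0.138,0,0,0,0.6],[0,0.001,0.138,0,0,0,0.6],[0,0.001,0.138,0,0,0,0.6]]]'

```text
clock: 7.27
position: [0.5963, 0.3351, 0.072]
ee_rot: [-0.422, 3.112, 0.001]
force: [-1.2, 0.3, -1.1]
width: 0.677
gripper_force: 25.0
```

Emit:
jog_arm --motion '[[[0,0,0.002,0,0,0,0.6],[0,0,0.003,0,0,0,0.6],[0,0,0.003,0,0,0,0.6]]]'

```text
clock: 7.52
position: [0.5962, 0.3354, 0.0691]
ee_rot: [-0.423, 3.112, 0.002]
force: [-2.2, -0.3, 7.5]
width: 0.675
gripper_force: 25.0
```

Emit:
jog_arm --motion '[[[0,0,-0.001,0,0,0,-1],[0,0,-0.001,0,0,0,-1],[0,0,-0.001,0,0,0,-1],[0,0,-0.001,0,0,0,-1],[0,0,-0.03,0,0,0,-1],[0,0,-0.07,0,0,0,-1],[0,0,-0.11,0,0,0,-1],[0,0,-0.15,0,0,0,-1],[0,0,-0.15,0,0,0,-1]]]'

```text
clock: 8.27
position: [0.5993, 0.3363, 0.2265]
ee_rot: [-0.421, 3.102, 0.008]
force: [0.7, 0.1, 0.8]
width: 1.0
gripper_force: 0.0
```

Emit:
jog_arm --motion '[[[0.187,-0.313,0,0,0,0,-1],[0.187,-0.313,0,0,0,0,-1],[0.187,-0.313,0,0,0,0,-1],[0.187,-0.313,0,0,0,0,-1],[0.187,-0.313,0,0,0,0,-1],[0.187,-0.313,0,0,0,0,-1],[0.187,-0.313,0,0,0,0,-1],[0.187,-0.313,0,0,0,0,-1],[0.187,-0.313,0,0,0,0,-1],[0.187,-0.313,0,0,0,0,-1]]]'

```text
clock: 9.1
position: [0.4968, -0.0241, 0.2179]
ee_rot: [0.409, -3.114, 0.003]
force: [0.8, 0.5, 0.7]
width: 1.003
gripper_force: 0.0
```

Emit:
jog_arm --motion '[[[0,0,0,0,0,0,-1],[0,0,0,0,0,0,-1]]]'

```text
clock: 9.27
position: [0.4991, -0.016, 0.2176]
ee_rot: [0.423, -3.112, -0.001]
force: [-0.4, 0.3, -0.3]
width: 1.002
gripper_force: 0.0
```

```bash
python3 go.py .500 -.0165 .071
python3 - <<'E'
from h import *
cw=cam("wrist");im=get_image("wrist");cv2.imwrite("pics/w2.png",im[...,::-1])
print(proj(cw,np.array([[.5,-.0165,.123],[.52,-.1195,.108]])))
E
```

```text
[-0.0008, -0.0008, 0.1466] [0.0, -0.0, -0.0]
[[321.32354512 247.44837636]
 [189.29490552 231.82733649]]
```

View pics/w2.png

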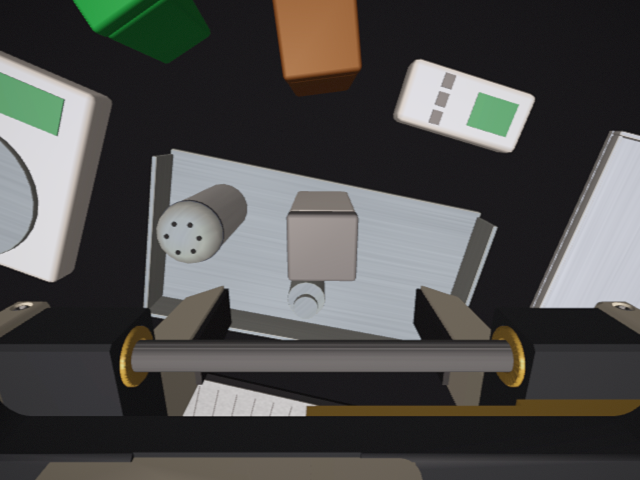

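The lid is at (322,246), within a pixel of the prediction, and squarely aligned. Descending now.

Emit:
jog_arm --motion '[[[-0.001,-0.001,0.04,0,0,0,-1],[-0.001,-0.001,0.08,0,0,0,-1],[-0.001,-0.001,0.115,0,0,0,-1],[-0.001,-0.001,0.135,0,0,0,-1],[-0.001,-0.001,0.146,0,0,0,-1],[-0.001,-0.001,0.146,0,0,0,-1],[-0.001,-0.001,0.146,0,0,0,-1]]]'

```text
clock: 9.9
position: [0.5, -0.0162, 0.0711]
ee_rot: [0.426, -3.11, -0.0]
force: [-0.1, 0.3, 0.2]
width: 1.0
gripper_force: 0.0
```

Emit:
jog_arm --motion '[[[0,0,0,0,0,0,0.6],[0,0,0,0,0,0,0.6],[0,0,0,0,0,0,0.6],[0,0,0,0,0,0,0.6],[0,0,0,0,0,0,0.6],[0,0,0,0,0,0,0.6],[0,0,0,0,0,0,0.6]]]' --force 25

```text
clock: 10.48
position: [0.5002, -0.0172, 0.0718]
ee_rot: [0.423, -3.113, -0.0]
force: [-0.5, 1.3, 2.4]
width: 0.586
gripper_force: 24.9
```

```bash
python3 go.py .506 .331 .21
```

```text
[-0.0985, 0.334, -0.1381] [0.0, -0.0, -0.0]
```

Emit:
jog_arm --motion '[[[0,0,-0.035,0,0,0,0.6],[0,0,-0.075,0,0,0,0.6],[0,0,-0.115,0,0,0,0.6],[0,0,-0.138,0,0,0,0.6],[-0.012,0.038,-0.138,0,0,0,0.6],[-0.024,0.076,-0.138,0,0,0,0.6],[-0.036,0.114,-0.138,0,0,0,0.6],[-0.048,0.152,-0.138,0,0,0,0.6],[-0.06,0.19,-0.138,0,0,0,0.6],[-0.07,0.228,-0.138,0,0,0,0.6]]]'

```text
clock: 11.32
position: [0.5062, 0.2228, 0.2093]
ee_rot: [0.422, -3.112, 0.0]
force: [1.0, -0.3, -1.5]
width: 0.589
gripper_force: 25.0
```

Emit:
jog_arm --motion '[[[-0.01,0.038,0,0,0,0,0.6],[-0.02,0.076,0,0,0,0,0.6],[-0.027,0.1,0,0,0,0,0.6],[-0.029,0.106,0,0,0,0,0.6],[-0.029,0.106,0,0,0,0,0.6],[-0.029,0.106,0,0,0,0,0.6]]]'

```text
clock: 11.82
position: [0.5062, 0.3299, 0.2089]
ee_rot: [0.422, -3.111, 0.003]
force: [-0.6, -1.1, -3.3]
width: 0.585
gripper_force: 25.0
```

```bash
python3 go.py .506 .331 .068
```

```text
[-0.0004, 0.0013, 0.1409] [-0.001, -0.002, -0.001]
```

Emit:
jog_arm --motion '[[[0,0,0.04,0,0,0,0.6],[0,0,0.08,0,0,0,0.6],[0,0,0.115,0,0,0,0.6],[0,0,0.13,0,0,0,0.6],[0,0,0.136,0,0,0,0.6],[0,0,0.14,0,0,0,0.6],[0,0,0.142,0,0,0,0.6],[0,0,0.142,0,0,0,0.6],[0,0,0.142,0,0,0,0.6]]]'

```text
clock: 12.57
position: [0.5072, 0.3312, 0.0689]
ee_rot: [-0.422, 3.112, 0.002]
force: [0.3, 0.8, -2.5]
width: 0.588
gripper_force: 25.0
```

Emit:
jog_arm --motion '[[[0,0,0.001,0,0,0,0.6],[0,0,0.002,0,0,0,0.6],[0,0,0.002,0,0,0,0.6]]]'

```text
clock: 12.82
position: [0.5075, 0.3316, 0.0678]
ee_rot: [-0.423, 3.111, 0.003]
force: [-3.3, -2.0, 12.1]
width: 0.589
gripper_force: 25.0
```

Emit:
jog_arm --motion '[[[0,0,-0.002,0,0,0,-1],[0,0,-0.002,0,0,0,-1],[0,0,-0.002,0,0,0,-1],[0,0,-0.002,0,0,0,-1],[0,0,-0.03,0,0,0,-1],[0,0,-0.07,0,0,0,-1],[0,0,-0.11,0,0,0,-1],[0,0,-0.15,0,0,0,-1],[0,0,-0.15,0,0,0,-1]]]'

```text
clock: 13.57
position: [0.5099, 0.3328, 0.2237]
ee_rot: [-0.421, 3.104, 0.009]
force: [1.6, 0.6, 0.6]
width: 1.0
gripper_force: 0.0
```

Emit:
jog_arm --motion '[[[0.078,-0.315,0,0,0,0,-1],[0.078,-0.315,0,0,0,0,-1],[0.078,-0.315,0,0,0,0,-1],[0.078,-0.315,0,0,0,0,-1],[0.078,-0.315,0,0,0,0,-1],[0.078,-0.315,0,0,0,0,-1],[0.078,-0.315,0,0,0,0,-1],[0.078,-0.315,0,0,0,0,-1]]]'

```text
clock: 14.23
position: [0.5148, 0.003, 0.2158]
ee_rot: [0.42, -3.113, 0.001]
force: [0.5, -0.3, 0.2]
width: 1.001
gripper_force: 0.0
```

Emit:
jog_arm --motion '[[[0.0305,-0.123,0,0,0,0,-1],[0.0305,-0.123,0,0,0,0,-1],[0.0305,-0.123,0,0,0,0,-1],[0.0305,-0.123,0,0,0,0,-1],[0.0305,-0.123,0,0,0,0,-1],[0.0305,-0.123,0,0,0,0,-1]]]'

```text
clock: 14.73
position: [0.5186, -0.1199, 0.2154]
ee_rot: [0.422, -3.112, -0.001]
force: [0.6, 0.3, -0.3]
width: 0.995
gripper_force: 0.0
```

```bash
python3 go.py .520 -.1195 .071
python3 - <<'E'
from h import *
cw=cam("wrist");get_image("wrist")
uv=proj(cw,np.array([[.52,-.1195,.06]]))[0]
for q,p in dict(shaker=(.52,-.1195),weight=(.578,-.011)).items():
    uv=proj(cw,np.array([[*p,.06]]))[0]
    d=min(silhouettes(q,"wrist"),key=lambda d:np.hypot(*(np.array(d["pixel"])-uv)))
    print(fit(q,.008,[(cw,d["mask"])],[*p,.2]))
E
```

```text
[-0.0017, -0.0001, 0.1444] [0.001, -0.001, -0.001]
(array([ 0.52067584, -0.11832984,  0.28339727]), np.float64(0.9729313272191987))
(array([ 0.57725045, -0.01403116,  0.26804854]), np.float64(0.6664944258838149))
```

Emit:
jog_arm --motion '[[[-0.002,0.001,0.04,0,0,0,-1],[-0.002,0.001,0.08,0,0,0,-1],[-0.002,0.001,0.115,0,0,0,-1],[-0.002,0.001,0.135,0,0,0,-1],[-0.002,0.001,0.144,0,0,0,-1],[-0.002,0.001,0.144,0,0,0,-1],[-0.002,0.001,0.144,0,0,0,-1]]]'

```text
clock: 15.47
position: [0.5207, -0.1181, 0.0722]
ee_rot: [0.424, -3.112, 0.0]
force: [0.1, -0.3, 0.3]
width: 1.0
gripper_force: 0.0
```

Emit:
jog_arm --motion '[[[0,0,0,0,0,0,0.6],[0,0,0,0,0,0,0.6],[0,0,0,0,0,0,0.6],[0,0,0,0,0,0,0.6],[0,0,0,0,0,0,0.6],[0,0,0,0,0,0,0.6],[0,0,0,0,0,0,0.6]]]' --force 25

```text
clock: 16.05
position: [0.5202, -0.1186, 0.0717]
ee_rot: [0.423, -3.112, -0.0]
force: [-0.2, 1.4, -1.1]
width: 0.541
gripper_force: 12.0
```

```bash
python3 go.py .417 .327 .21
```

```text
[-0.0193, 0.457, -0.1382] [0.0, -0.001, -0.0]
```

Emit:
jog_arm --motion '[[[0,0,0,0,0,0,0.6],[0,0,0,0,0,0,0.6],[0,0,-0.035,0,0,0,0.6],[0,0,-0.075,0,0,0,0.6],[0,0,-0.115,0,0,0,0.6],[0,0,-0.138,0,0,0,0.6],[-0.002,0.04,-0.138,0,0,0,0.6],[-0.004,0.08,-0.138,0,0,0,0.6],[-0.006,0.12,-0.138,0,0,0,0.6],[-0.007,0.16,-0.138,0,0,0,0.6]]]' --force 30

```text
clock: 16.88
position: [0.4835, 0.0388, 0.2095]
ee_rot: [0.422, -3.112, 0.0]
force: [0.4, 0.6, -2.9]
width: 0.542
gripper_force: 30.0
```

Emit:
jog_arm --motion '[[[-0.002,0.04,0,0,0,0,0.6],[-0.004,0.08,0,0,0,0,0.6],[-0.006,0.12,0,0,0,0,0.6],[-0.007,0.16,0,0,0,0,0.6],[-0.009,0.2,0,0,0,0,0.6],[-0.01,0.24,0,0,0,0,0.6],[-0.011,0.275,0,0,0,0,0.6],[-0.012,0.297,0,0,0,0,0.6],[-0.012,0.297,0,0,0,0,0.6],[-0.012,0.297,0,0,0,0,0.6]]]'

```text
clock: 17.72
position: [0.4157, 0.3278, 0.2089]
ee_rot: [0.427, -3.11, 0.002]
force: [-0.1, -1.4, -3.0]
width: 0.541
gripper_force: 30.0
```

```bash
python3 go.py .417 .327 .068
```

```text
[-0.0013, -0.001, 0.1409] [-0.001, -0.002, 0.003]
```

Emit:
jog_arm --motion '[[[0,0,0.04,0,0,0,0.6],[0,0,0.08,0,0,0,0.6],[0,0,0.115,0,0,0,0.6],[0,0,0.13,0,0,0,0.6],[0,0,0.136,0,0,0,0.6],[0,0,0.14,0,0,0,0.6],[0,0,0.143,0,0,0,0.6],[0,0,0.143,0,0,0,0.6],[0,0,0.143,0,0,0,0.6]]]'

```text
clock: 18.47
position: [0.4176, 0.3272, 0.0679]
ee_rot: [-0.422, 3.112, 0.002]
force: [0.3, -0.3, -2.7]
width: 0.537
gripper_force: 30.0
```

Emit:
jog_arm --motion '[[[0,0,0.001,0,0,0,0.6],[0,0,0.002,0,0,0,0.6],[0,0,0.002,0,0,0,0.6]]]'

```text
clock: 18.72
position: [0.4177, 0.3276, 0.0673]
ee_rot: [-0.423, 3.111, 0.003]
force: [-3.8, -4.3, 23.1]
width: 0.535
gripper_force: 30.0
```

Emit:
jog_arm --motion '[[[0,0,-0.002,0,0,0,-1],[0,0,-0.002,0,0,0,-1],[0,0,-0.002,0,0,0,-1],[0,0,-0.002,0,0,0,-1],[0,0,-0.03,0,0,0,-1],[0,0,-0.07,0,0,0,-1],[0,0,-0.11,0,0,0,-1],[0,0,-0.15,0,0,0,-1],[0,0,-0.15,0,0,0,-1]]]'

```text
clock: 19.47
position: [0.4199, 0.3291, 0.2219]
ee_rot: [-0.421, 3.105, 0.01]
force: [1.3, 0.8, -0.2]
width: 1.001
gripper_force: 0.0
```

Emit:
jog_arm --motion '[[[-0.064,-0.369,0,0,0,0,-1],[-0.064,-0.369,0,0,0,0,-1],[-0.064,-0.369,0,0,0,0,-1],[-0.064,-0.369,0,0,0,0,-1],[-0.064,-0.369,0,0,0,0,-1],[-0.064,-0.369,0,0,0,0,-1],[-0.064,-0.369,0,0,0,0,-1],[-0.064,-0.369,0,0,0,0,-1],[-0.064,-0.369,0,0,0,0,-1],[-0.064,-0.369,0,0,0,0,-1]]]'

```text
clock: 20.3
position: [0.579, -0.0218, 0.2148]
ee_rot: [-0.406, 3.115, -0.009]
force: [-1.6, -0.0, 0.2]
width: 0.998
gripper_force: 0.0
```

Emit:
jog_arm --motion '[[[0,0,0,0,0,0,-1],[0,0,0,0,0,0,-1]]]'

```text
clock: 20.47
position: [0.5766, -0.0114, 0.2141]
ee_rot: [0.422, -3.111, -0.001]
force: [0.2, 1.1, -0.7]
width: 0.997
gripper_force: 0.0
```

```bash
python3 go.py .578 -.0115 .026
python3 - <<'E'
from h import *
cw=cam("wrist");im=get_image("wrist");cv2.imwrite("pics/w3.png",im[...,::-1])
im=get_image("top");cv2.imwrite("pics/t3.png",im[...,::-1])
print(proj(cw,np.array([[.578,-.0115,.074],[.578,-.0115,.054]])))
E
```

```text
[-0.0017, -0.0006, 0.1881] [0.001, -0.002, -0.001]
[[321.67090449 232.4183457 ]
 [321.6699061  226.72376199]]
```

View pics/w3.png

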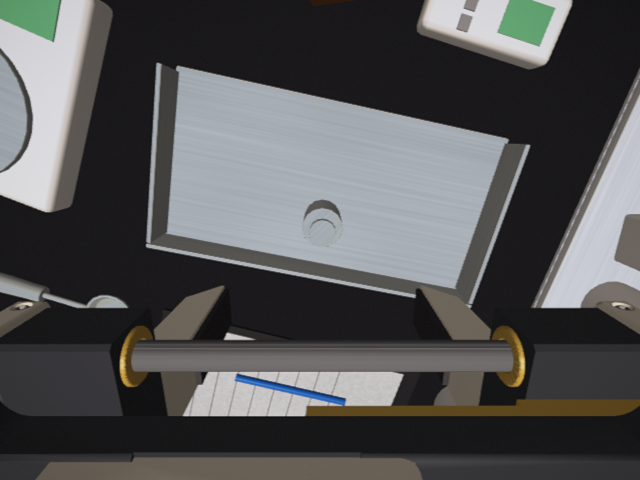

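View pics/t3.png

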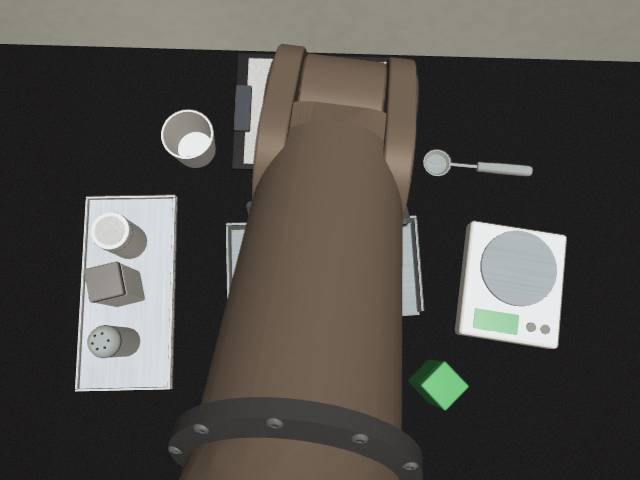

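All three containers stand upright on the tray, at (112,232), (110,285) and (105,341) in the top view. In the wrist view the weight's knob is at (322,233), as predicted. Descending on the weight.

Emit:
jog_arm --motion '[[[-0.002,-0.001,0.04,0,0,0,-1],[-0.002,-0.001,0.08,0,0,0,-1],[-0.002,-0.001,0.12,0,0,0,-1],[-0.002,-0.001,0.15,0,0,0,-1],[-0.002,-0.001,0.175,0,0,0,-1],[-0.002,-0.001,0.187,0,0,0,-1],[-0.002,-0.001,0.187,0,0,0,-1],[-0.002,-0.001,0.187,0,0,0,-1]]]'

```text
clock: 21.23
position: [0.579, -0.0113, 0.028]
ee_rot: [0.425, -3.112, -0.0]
force: [-0.9, -0.4, 1.0]
width: 1.0
gripper_force: 0.0
```

Emit:
jog_arm --motion '[[[0,0,0,0,0,0,1],[0,0,0,0,0,0,1],[0,0,0,0,0,0,1],[0,0,0,0,0,0,1],[0,0,0,0,0,0,1],[0,0,0,0,0,0,1],[0,0,0,0,0,0,1],[0,0,0,0,0,0,1],[0,0,0,0,0,0,1]]]' --force 40

```text
clock: 21.98
position: [0.5788, -0.0117, 0.0275]
ee_rot: [0.423, -3.112, -0.001]
force: [-1.2, 1.1, 1.4]
width: 0.405
gripper_force: 40.0
```

```bash
python3 go.py .5545 -.3415 .16
```

```text
[0.1116, -0.3112, -0.1325] [0.001, -0.001, -0.0]
```

Emit:
jog_arm --motion '[[[0,0,-0.035,0,0,0,1],[0,0,-0.075,0,0,0,1],[0,0,-0.115,0,0,0,1],[0,0,-0.132,0,0,0,1],[0.013,-0.037,-0.132,0,0,0,1],[0.026,-0.074,-0.132,0,0,0,1],[0.04,-0.111,-0.132,0,0,0,1],[0.053,-0.148,-0.132,0,0,0,1],[0.066,-0.185,-0.132,0,0,0,1],[0.08,-0.222,-0.132,0,0,0,1]]]'

```text
clock: 22.82
position: [0.5601, -0.2487, 0.1588]
ee_rot: [0.423, -3.111, -0.001]
force: [0.4, -0.2, -5.0]
width: 0.408
gripper_force: 40.0
```

Emit:
jog_arm --motion '[[[0.013,-0.037,0,0,0,0,1],[0.025,-0.07,0,0,0,0,1],[0.032,-0.089,0,0,0,0,1],[0.032,-0.089,0,0,0,0,1],[0.032,-0.089,0,0,0,0,1]]]'

```text
clock: 23.23
position: [0.5525, -0.3433, 0.1586]
ee_rot: [0.417, -3.111, -0.001]
force: [-0.6, 1.5, -5.6]
width: 0.403
gripper_force: 40.0
```

```bash
python3 go.py .5545 -.3415 .075
python3 - <<'E'
from h import *
cw=cam("wrist");im=get_image("wrist")
t=np.c_[C*.065+[.5545,-.3415],np.full(48,.055)]
cv2.polylines(im:=im.copy(),[np.round(proj(cw,t)).astype(np.int32)],True,(255,0,0))
cv2.imwrite("pics/w4.png",im[...,::-1])
E
```

```text
[-0.0027, 0.0011, 0.0836] [0.001, -0.003, -0.004]
```

View pics/w4.png

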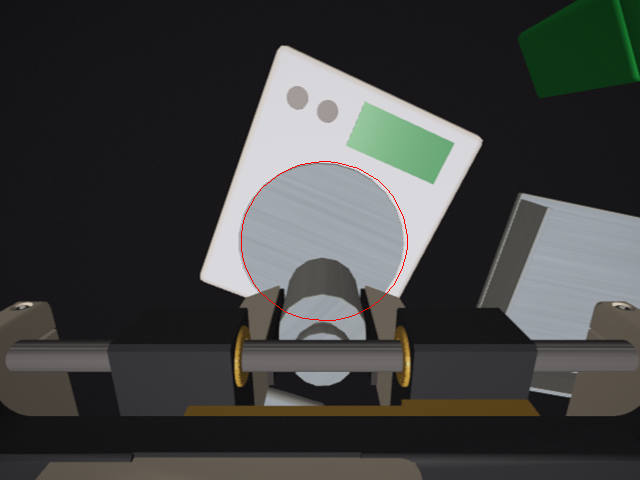

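The predicted pan circle (centre 324,241) lies on the real pan to within about 1 mm. Lowering the weight.

Emit:
jog_arm --motion '[[[-0.002,0.001,0.03,0,0,0,1],[-0.002,0.001,0.055,0,0,0,1],[-0.002,0.001,0.07,0,0,0,1],[-0.002,0.001,0.078,0,0,0,1],[-0.002,0.001,0.083,0,0,0,1],[-0.002,0.001,0.084,0,0,0,1],[-0.002,0.001,0.084,0,0,0,1]]]'

```text
clock: 23.87
position: [0.5562, -0.34, 0.0762]
ee_rot: [0.424, -3.113, 0.001]
force: [0.3, -0.9, -5.0]
width: 0.405
gripper_force: 40.0
```

Emit:
jog_arm --motion '[[[0.001,-0.001,0.001,0,0,0,1],[0.001,-0.001,0.002,0,0,0,1],[0.001,-0.001,0.0025,0,0,0,1],[0.001,-0.001,0.0025,0,0,0,1]]]'

```text
clock: 24.2
position: [0.5554, -0.3421, 0.0745]
ee_rot: [-0.422, 3.112, -0.002]
force: [-2.5, 0.4, 4.6]
width: 0.402
gripper_force: 40.0
```

Emit:
jog_arm --motion '[[[0,0,-0.001,0,0,0,-1],[0,0,-0.001,0,0,0,-1],[0,0,-0.001,0,0,0,-1],[0,0,-0.001,0,0,0,-1],[0,0,-0.001,0,0,0,-1],[0,0,-0.03,0,0,0,-1],[0,0,-0.07,0,0,0,-1],[0,0,-0.11,0,0,0,-1],[0,0,-0.15,0,0,0,-1],[0,0,-0.15,0,0,0,-1]]]'

```text
clock: 25.03
position: [0.558, -0.3442, 0.2317]
ee_rot: [-0.421, 3.104, -0.012]
force: [1.2, -0.3, 0.6]
width: 0.994
gripper_force: 0.0
```

Emit:
jog_arm --motion '[[[-0.024,0.35,0,0,0,0,-1],[-0.024,0.35,0,0,0,0,-1],[-0.024,0.35,0,0,0,0,-1],[-0.024,0.35,0,0,0,0,-1],[-0.024,0.35,0,0,0,0,-1],[-0.024,0.35,0,0,0,0,-1],[-0.024,0.35,0,0,0,0,-1],[-0.024,0.35,0,0,0,0,-1],[-0.024,0.35,0,0,0,0,-1]]]'

```text
clock: 25.78
position: [0.4834, 0.0081, 0.2229]
ee_rot: [0.432, -3.111, -0.003]
force: [-0.0, 1.6, 0.1]
width: 1.001
gripper_force: 0.0
```

Emit:
jog_arm --motion '[[[-0.022,0.332,0,0,0,0,-1],[-0.022,0.332,0,0,0,0,-1],[-0.022,0.332,0,0,0,0,-1],[-0.022,0.332,0,0,0,0,-1],[-0.022,0.332,0,0,0,0,-1],[-0.022,0.332,0,0,0,0,-1],[-0.022,0.332,0,0,0,0,-1],[-0.022,0.332,0,0,0,0,-1],[-0.022,0.332,0,0,0,0,-1],[-0.022,0.332,0,0,0,0,-1]]]'

```text
clock: 26.62
position: [0.4162, 0.3307, 0.2226]
ee_rot: [0.431, -3.11, -0.0]
force: [-0.1, -2.0, -0.5]
width: 0.998
gripper_force: 0.0
```

Emit:
jog_arm --motion '[[[0,0,0,0,0,0,-1],[0,0,0,0,0,0,-1]]]'

```text
clock: 26.78
position: [0.418, 0.3267, 0.223]
ee_rot: [0.42, -3.112, 0.001]
force: [0.0, 0.2, 0.2]
width: 1.001
gripper_force: 0.0
```

```bash
python3 go.py .4177 .3276 .067
python3 - <<'E'
from h import *
ct=cam("top");im=get_image("top");cs=cam("scene");i2=get_image("scene")
for n,c in(("top",ct),("scene",cs)):
  uv=proj(c,np.array([[.555,-.342,.08]]))[0];L=silhouettes("weight",n)
  d=min(L,key=lambda d:np.hypot(*(np.array(d["pixel"])-uv)))
  print(n,uv,d["pixel"],fit("weight",.055,[(c,d["mask"])],[.555,-.342,0]))
o=np.hstack([cv2.resize(im[200:360,420:600],(540,480)),cv2.resize(i2[120:280,120:300],(540,480))])
cv2.imwrite("pics/p5.png",cv2.resize(o,(800,356))[...,::-1])
E
```

```text
[-0.0001, 0.0011, 0.156] [-0.001, -0.001, -0.002]
top [524.30850969 266.0246273 ] [523.4, 263.9] (array([ 0.55510198, -0.33973019,  0.03039425]), np.float64(0.8513166849903147))
scene [190.92965027 173.80898987] [188.4, 171.8] (array([ 0.55678224, -0.34263893,  0.06447249]), np.float64(0.8352995238956187))
```

View pics/p5.png

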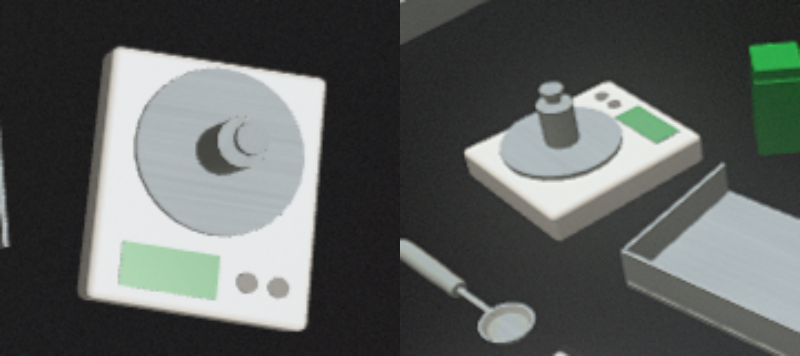

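The weight stands upright on the pan, with its base at about (222,148) in the left crop against a pan centre of (220,150). Next I fetch the shaker.

Emit:
jog_arm --motion '[[[0,0.001,0.04,0,0,0,-1],[0,0.001,0.08,0,0,0,-1],[0,0.001,0.12,0,0,0,-1],[0,0.001,0.145,0,0,0,-1],[0,0.001,0.155,0,0,0,-1],[0,0.001,0.155,0,0,0,-1],[0,0.001,0.155,0,0,0,-1]]]'

```text
clock: 27.57
position: [0.4176, 0.3291, 0.0689]
ee_rot: [0.422, -3.113, -0.0]
force: [-0.6, -0.2, 0.6]
width: 1.0
gripper_force: 0.0
```

Emit:
jog_arm --motion '[[[0,0,0,0,0,0,0.6],[0,0,0,0,0,0,0.6],[0,0,0,0,0,0,0.6],[0,0,0,0,0,0,0.6],[0,0,0,0,0,0,0.6],[0,0,0,0,0,0,0.6],[0,0,0,0,0,0,0.6],[0,0,0,0,0,0,0.6],[0,0,0,0,0,0,0.6]]]' --force 30

```text
clock: 28.32
position: [0.4171, 0.329, 0.0682]
ee_rot: [0.423, -3.112, 0.0]
force: [-0.1, -0.8, 1.7]
width: 0.542
gripper_force: 29.9
```

```bash
python3 go.py .5202 -.1186 .21
```

```text
[0.0201, -0.4589, -0.1418] [-0.0, -0.001, -0.001]
```

Emit:
jog_arm --motion '[[[0,0,-0.035,0,0,0,0.6],[0,0,-0.075,0,0,0,0.6],[0,0,-0.115,0,0,0,0.6],[0,0,-0.142,0,0,0,0.6],[0.002,-0.04,-0.142,0,0,0,0.6],[0.004,-0.08,-0.142,0,0,0,0.6],[0.006,-0.12,-0.142,0,0,0,0.6],[0.007,-0.16,-0.142,0,0,0,0.6],[0.009,-0.2,-0.142,0,0,0,0.6],[0.01,-0.24,-0.142,0,0,0,0.6]]]'

```text
clock: 29.15
position: [0.471, 0.0932, 0.2099]
ee_rot: [0.423, -3.111, 0.0]
force: [1.4, 0.4, -3.2]
width: 0.541
gripper_force: 29.9
```

Emit:
jog_arm --motion '[[[0.002,-0.04,0,0,0,0,0.6],[0.004,-0.08,0,0,0,0,0.6],[0.006,-0.12,0,0,0,0,0.6],[0.007,-0.16,0,0,0,0,0.6],[0.009,-0.195,0,0,0,0,0.6],[0.01,-0.219,0,0,0,0,0.6],[0.01,-0.219,0,0,0,0,0.6],[0.01,-0.219,0,0,0,0,0.6],[0.01,-0.219,0,0,0,0,0.6]]]'

```text
clock: 29.9
position: [0.5199, -0.1177, 0.2096]
ee_rot: [0.423, -3.111, -0.001]
force: [-0.4, 0.1, -2.6]
width: 0.542
gripper_force: 29.9
```

```bash
python3 go.py .5202 -.1186 .0725
```

```text
[-0.0003, -0.0011, 0.1371] [0.001, -0.002, -0.0]
```

Emit:
jog_arm --motion '[[[0,-0.001,0.04,0,0,0,0.6],[0,-0.001,0.08,0,0,0,0.6],[0,-0.001,0.11,0,0,0,0.6],[0,-0.001,0.125,0,0,0,0.6],[0,-0.001,0.132,0,0,0,0.6],[0,-0.001,0.137,0,0,0,0.6],[0,-0.001,0.137,0,0,0,0.6],[0,-0.001,0.137,0,0,0,0.6]]]'

```text
clock: 30.57
position: [0.5213, -0.1192, 0.0741]
ee_rot: [-0.424, 3.112, -0.0]
force: [-0.0, 0.1, -2.6]
width: 0.543
gripper_force: 29.9
```

Emit:
jog_arm --motion '[[[0.001,0,0.001,0,0,0,0.6],[0.001,0,0.002,0,0,0,0.6],[0.001,0,0.003,0,0,0,0.6],[0.001,0,0.003,0,0,0,0.6]]]'

```text
clock: 30.9
position: [0.5205, -0.1204, 0.0716]
ee_rot: [-0.422, 3.111, -0.001]
force: [-0.7, -0.7, 7.7]
width: 0.535
gripper_force: 30.0
```

Emit:
jog_arm --motion '[[[0,0,-0.001,0,0,0,-1],[0,0,-0.001,0,0,0,-1],[0,0,-0.001,0,0,0,-1],[0,0,-0.001,0,0,0,-1],[0,0,-0.03,0,0,0,-1],[0,0,-0.07,0,0,0,-1],[0,0,-0.11,0,0,0,-1],[0,0,-0.15,0,0,0,-1],[0,0,-0.15,0,0,0,-1]]]'

```text
clock: 31.65
position: [0.5233, -0.1211, 0.2274]
ee_rot: [-0.421, 3.103, -0.004]
force: [1.8, -0.1, 0.3]
width: 1.0
gripper_force: 0.0
```

Emit:
jog_arm --motion '[[[-0.078,0.315,0,0,0,0,-1],[-0.078,0.315,0,0,0,0,-1],[-0.078,0.315,0,0,0,0,-1],[-0.078,0.315,0,0,0,0,-1],[-0.078,0.315,0,0,0,0,-1],[-0.078,0.315,0,0,0,0,-1],[-0.078,0.315,0,0,0,0,-1],[-0.078,0.315,0,0,0,0,-1]]]'

```text
clock: 32.32
position: [0.5099, 0.2084, 0.2199]
ee_rot: [0.427, -3.111, -0.001]
force: [0.6, -0.7, -0.7]
width: 0.999
gripper_force: 0.0
```

Emit:
jog_arm --motion '[[[-0.03,0.124,0,0,0,0,-1],[-0.03,0.124,0,0,0,0,-1],[-0.03,0.124,0,0,0,0,-1],[-0.03,0.124,0,0,0,0,-1],[-0.03,0.124,0,0,0,0,-1],[-0.03,0.124,0,0,0,0,-1],[-0.03,0.124,0,0,0,0,-1]]]'

```text
clock: 32.9
position: [0.5071, 0.3302, 0.2199]
ee_rot: [0.42, -3.112, 0.002]
force: [-0.6, -1.0, 0.6]
width: 1.0
gripper_force: 0.0
```

```bash
python3 go.py .5075 .3316 .068
```

```text
[-0.001, 0.0013, 0.1519] [-0.001, -0.001, -0.002]
```

Emit:
jog_arm --motion '[[[0,0.001,0.04,0,0,0,-1],[0,0.001,0.08,0,0,0,-1],[0,0.001,0.12,0,0,0,-1],[0,0.001,0.142,0,0,0,-1],[0,0.001,0.152,0,0,0,-1],[0,0.001,0.152,0,0,0,-1],[0,0.001,0.152,0,0,0,-1]]]'

```text
clock: 33.48
position: [0.5071, 0.3323, 0.069]
ee_rot: [0.421, -3.113, 0.0]
force: [0.2, -1.3, 0.4]
width: 0.996
gripper_force: 0.0
```

Emit:
jog_arm --motion '[[[0,0,0,0,0,0,0.6],[0,0,0,0,0,0,0.6],[0,0,0,0,0,0,0.6],[0,0,0,0,0,0,0.6],[0,0,0,0,0,0,0.6],[0,0,0,0,0,0,0.6],[0,0,0,0,0,0,0.6],[0,0,0,0,0,0,0.6]]]' --force 25

```text
clock: 34.15
position: [0.5063, 0.3329, 0.0683]
ee_rot: [0.423, -3.112, 0.0]
force: [-0.2, -1.8, 3.9]
width: 0.589
gripper_force: 24.9
```

```bash
python3 go.py .5002 -.0172 .21
```

```text
[0.0994, -0.3358, -0.1416] [-0.0, -0.001, -0.001]
```

Emit:
jog_arm --motion '[[[0,0,-0.035,0,0,0,0.6],[0,0,-0.075,0,0,0,0.6],[0,0,-0.115,0,0,0,0.6],[0,0,-0.142,0,0,0,0.6],[0.011,-0.038,-0.142,0,0,0,0.6],[0.022,-0.076,-0.142,0,0,0,0.6],[0.033,-0.114,-0.142,0,0,0,0.6],[0.044,-0.152,-0.142,0,0,0,0.6],[0.055,-0.19,-0.142,0,0,0,0.6],[0.066,-0.228,-0.142,0,0,0,0.6]]]'

```text
clock: 34.98
position: [0.5027, 0.094, 0.2098]
ee_rot: [0.423, -3.111, -0.0]
force: [2.0, -0.2, -2.4]
width: 0.586
gripper_force: 25.0
```

Emit:
jog_arm --motion '[[[0.011,-0.038,0,0,0,0,0.6],[0.022,-0.076,0,0,0,0,0.6],[0.03,-0.1,0,0,0,0,0.6],[0.0335,-0.108,0,0,0,0,0.6],[0.0335,-0.108,0,0,0,0,0.6],[0.0335,-0.108,0,0,0,0,0.6],[0.0335,-0.108,0,0,0,0,0.6]]]'

```text
clock: 35.57
position: [0.5001, -0.0155, 0.2099]
ee_rot: [0.426, -3.111, -0.001]
force: [0.7, 1.4, -3.1]
width: 0.585
gripper_force: 25.0
```

```bash
python3 go.py .5 -.0173 .0725
```

```text
[0.0004, -0.0018, 0.1374] [0.001, -0.001, 0.002]
```

Emit:
jog_arm --motion '[[[0.001,-0.001,0.04,0,0,0,0.6],[0.001,-0.001,0.08,0,0,0,0.6],[0.001,-0.001,0.11,0,0,0,0.6],[0.001,-0.001,0.125,0,0,0,0.6],[0.001,-0.001,0.132,0,0,0,0.6],[0.001,-0.001,0.137,0,0,0,0.6],[0.001,-0.001,0.137,0,0,0,0.6],[0.001,-0.001,0.137,0,0,0,0.6]]]'

```text
clock: 36.23
position: [0.5001, -0.018, 0.0739]
ee_rot: [-0.424, 3.112, 0.0]
force: [-0.4, 0.5, -3.0]
width: 0.585
gripper_force: 25.0
```

Emit:
jog_arm --motion '[[[0,0,0.001,0,0,0,0.6],[0,0,0.002,0,0,0,0.6],[0,0,0.002,0,0,0,0.6]]]'

```text
clock: 36.48
position: [0.5001, -0.0184, 0.072]
ee_rot: [-0.423, 3.112, 0.0]
force: [-0.3, 1.1, 1.8]
width: 0.59
gripper_force: 25.0
```

Emit:
jog_arm --motion '[[[0,0,0,0,0,0,-1],[0,0,0,0,0,0,-1],[0,0,0,0,0,0,-1],[0,0,0,0,0,0,-1],[0,0,-0.03,0,0,0,-1],[0,0,-0.07,0,0,0,-1],[0,0,-0.11,0,0,0,-1],[0,0,-0.15,0,0,0,-1],[0,0,-0.15,0,0,0,-1]]]'

```text
clock: 37.23
position: [0.5031, -0.019, 0.2282]
ee_rot: [-0.42, 3.103, -0.0]
force: [1.3, -0.2, 0.5]
width: 1.0
gripper_force: 0.0
```

Emit:
jog_arm --motion '[[[-0.187,0.315,0,0,0,0,-1],[-0.187,0.315,0,0,0,0,-1],[-0.187,0.315,0,0,0,0,-1],[-0.187,0.315,0,0,0,0,-1],[-0.187,0.315,0,0,0,0,-1],[-0.187,0.315,0,0,0,0,-1],[-0.187,0.315,0,0,0,0,-1],[-0.187,0.315,0,0,0,0,-1],[-0.187,0.315,0,0,0,0,-1],[-0.187,0.315,0,0,0,0,-1]]]'

```text
clock: 38.07
position: [0.5942, 0.3441, 0.2193]
ee_rot: [0.436, -3.109, -0.006]
force: [-1.5, 0.9, -0.4]
width: 0.998
gripper_force: 0.0
```

Emit:
jog_arm --motion '[[[0,0,0,0,0,0,-1],[0,0,0,0,0,0,-1],[0,0,0,0,0,0,-1]]]'

```text
clock: 38.32
position: [0.5958, 0.3331, 0.221]
ee_rot: [0.42, -3.112, 0.002]
force: [0.3, 0.5, 0.1]
width: 1.0
gripper_force: 0.0
```

```bash
python3 go.py .5962 .3354 .070
```

```text
[-0.0011, 0.0022, 0.151] [-0.001, -0.001, -0.002]
```

Emit:
jog_arm --motion '[[[0,0.001,0.04,0,0,0,-1],[0,0.001,0.08,0,0,0,-1],[0,0.001,0.12,0,0,0,-1],[0,0.001,0.14,0,0,0,-1],[0,0.001,0.151,0,0,0,-1],[0,0.001,0.151,0,0,0,-1],[0,0.001,0.151,0,0,0,-1]]]'

```text
clock: 38.9
position: [0.5959, 0.3352, 0.071]
ee_rot: [-0.421, 3.113, -0.0]
force: [0.1, 0.5, 0.9]
width: 1.004
gripper_force: 0.0
```

Emit:
jog_arm --motion '[[[0,0,0,0,0,0,0.6],[0,0,0,0,0,0,0.6],[0,0,0,0,0,0,0.6],[0,0,0,0,0,0,0.6],[0,0,0,0,0,0,0.6],[0,0,0,0,0,0,0.6],[0,0,0,0,0,0,0.6],[0,0,0,0,0,0,0.6]]]' --force 25

```text
clock: 39.57
position: [0.5955, 0.3361, 0.0705]
ee_rot: [0.423, -3.113, -0.001]
force: [-0.6, -0.4, 5.3]
width: 0.667
gripper_force: 25.0
```

```bash
python3 go.py .4985 .0945 .215
```

```text
[0.1579, -0.2069, -0.1445] [0.0, -0.0, -0.0]
```

Emit:
jog_arm --motion '[[[0,0,-0.035,0,0,0,0.6],[0,0,-0.075,0,0,0,0.6],[0,0,-0.115,0,0,0,0.6],[0,0,-0.144,0,0,0,0.6],[0.024,-0.032,-0.144,0,0,0,0.6],[0.048,-0.064,-0.144,0,0,0,0.6],[0.072,-0.096,-0.144,0,0,0,0.6],[0.096,-0.128,-0.144,0,0,0,0.6],[0.12,-0.16,-0.144,0,0,0,0.6],[0.142,-0.188,-0.144,0,0,0,0.6]]]'

```text
clock: 40.4
position: [0.5071, 0.1142, 0.2137]
ee_rot: [0.421, -3.111, 0.001]
force: [0.5, -0.2, -1.7]
width: 0.673
gripper_force: 25.0
```

Emit:
jog_arm --motion '[[[0.016,-0.019,0,0,0,0,0.6],[0.016,-0.019,0,0,0,0,0.6],[0.016,-0.019,0,0,0,0,0.6],[0.016,-0.019,0,0,0,0,0.6]]]'

```text
clock: 40.73
position: [0.4983, 0.0948, 0.2141]
ee_rot: [0.423, -3.112, -0.001]
force: [0.3, 0.2, -1.7]
width: 0.668
gripper_force: 25.0
```

```bash
python3 go.py .4985 .0945 .075
```

```text
[-0.0002, -0.0004, 0.1391] [0.0, -0.001, -0.0]
```

Emit:
jog_arm --motion '[[[0,0,0.04,0,0,0,0.6],[0,0,0.08,0,0,0,0.6],[0,0,0.11,0,0,0,0.6],[0,0,0.125,0,0,0,0.6],[0,0,0.133,0,0,0,0.6],[0,0,0.138,0,0,0,0.6],[0,0,0.138,0,0,0,0.6],[0,0,0.138,0,0,0,0.6]]]'

```text
clock: 41.4
position: [0.4989, 0.0947, 0.0768]
ee_rot: [-0.424, 3.113, 0.0]
force: [-0.1, 0.2, -1.6]
width: 0.669
gripper_force: 25.0
```

Emit:
jog_arm --motion '[[[0,0,0.001,0,0,0,0.6],[0,0,0.002,0,0,0,0.6],[0,0,0.002,0,0,0,0.6]]]'

```text
clock: 41.65
position: [0.4985, 0.0944, 0.0747]
ee_rot: [-0.423, 3.113, 0.0]
force: [-0.2, 0.1, -2.4]
width: 0.669
gripper_force: 25.0
```

Not in contact yet, so 1 mm further down.

Emit:
jog_arm --motion '[[[0,0,0.001,0,0,0,0.6],[0,0,0.0015,0,0,0,0.6],[0,0,0.0015,0,0,0,0.6]]]'

```text
clock: 41.9
position: [0.4989, 0.0942, 0.0743]
ee_rot: [-0.422, 3.112, 0.001]
force: [-4.2, -1.2, 18.0]
width: 0.672
gripper_force: 25.0
```

Contact. Release, lift and move away to the left to clear the view.

Emit:
jog_arm --motion '[[[0,0,-0.001,0,0,0,-1],[0,0,-0.001,0,0,0,-1],[0,0,-0.001,0,0,0,-1],[0,0,-0.001,0,0,0,-1],[0,0,-0.03,0,0,0,-1],[0,0,-0.07,0,0,0,-1],[0,0,-0.11,0,0,0,-1],[0,0,-0.15,0,0,0,-1],[0,0,-0.15,0,0,0,-1]]]'

```text
clock: 42.65
position: [0.502, 0.0947, 0.2297]
ee_rot: [-0.421, 3.104, 0.003]
force: [1.0, 0.7, -0.4]
width: 0.999
gripper_force: 0.0
```

Emit:
jog_arm --motion '[[[0,0.38,-0.02,0,0,0,-1],[0,0.38,-0.02,0,0,0,-1],[0,0.38,-0.02,0,0,0,-1],[0,0.38,-0.02,0,0,0,-1],[0,0.38,-0.02,0,0,0,-1],[0,0.38,-0.02,0,0,0,-1],[0,0.38,-0.02,0,0,0,-1],[0,0.38,-0.02,0,0,0,-1],[0,0.38,-0.02,0,0,0,-1],[0,0.38,-0.02,0,0,0,-1]]]'

```text
clock: 43.48
position: [0.3918, 0.4687, 0.242]
ee_rot: [0.437, -3.108, -0.006]
force: [-1.8, 0.3, 0.2]
width: 0.998
gripper_force: 0.0
```

```bash
sed -i 's#"pics/crop.png"#"pics/crop2.png"#; s#im\[210:410,220:480\],None,fx=3,fy=3#np.hstack([im[150:450,200:600],cv2.imread("pics/top0.png")[150:450,200:600,::-1]]),(800,300)#' m.py; python3 m.py | head -8
python3 - <<'E'
import cv2,numpy as np
from cell import *
a=cv2.imread("pics/top0.png").astype(int);b=get_image("top")[...,::-1].astype(int)
d=np.abs(a-b).max(2);
cv2.imwrite("pics/diff.png",np.hstack([cv2.resize(b[150:450,200:600].astype(np.uint8),(400,300)),cv2.cvtColor(np.clip(d*2,0,255).astype(np.uint8),cv2.COLOR_GRAY2BGR)[150:450,200:600]]))
E
```

```text
tub top [0.4957 0.0935 0.1337] 0.931
   scene [0.4925 0.0905 0.1269] 0.904
canister top [ 0.5024 -0.0171  0.2283] 0.892
   scene [ 0.4994 -0.0209  0.4239] 0.906
shaker top [ 0.521  -0.1211  0.0494] 0.931
   scene [ 0.5179 -0.1248  0.0295] 0.932
weight top [ 0.5638 -0.3594  0.1252] 0.94
   scene [ 0.5124 -0.4024  1.9833] 0.921
```

View pics/diff.png

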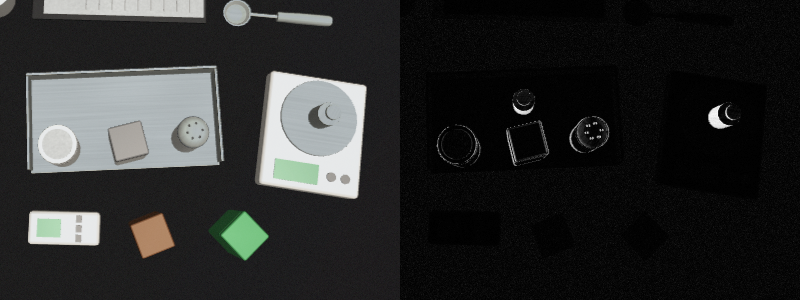

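Final view: tub (57,145), canister (128,142) and shaker (193,132) are back within about 3 mm of where they started. The weight stands on the pan, and the difference image shows no bystander moved.

```bash
python3 -c "
from cell import *
print(sign_off())"
```

```text
the job is handed in; nothing more can be done
None
```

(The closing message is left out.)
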